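Turn the status flags of the passed parts to green

TASK

The piston and the spark plug have passed inspection: turn the red flag on each of their two stands right over its hinge, gently pushing with the fingertips only, until it lies flat on the far side and shows green; pressing its black tab down raises it. Do not pinch the flags, leave the rubber ring's flag lying red side up, and do not move or pick up any of the parts and tools lying about.

Things in the scene. Friction and masses are not known exactly. Their poses are not given: they have to be found in the camera images.
- stand_piston: Inspection stand with the light-grey piston (mm): fixed. Origin on the bench top under the hinge; x points away from the robot's side, z up. Grey base 8 thick, x -50..50, y -43..113; white pad for the part centred at y 78, top z 11. One dark upright at y 34..42, x -13..13, up to z 132, with arms x -46..46 at z 107..117 and two rubber rest pegs at x -40 and 40, y 20..38, just under the flag. The side at -y is open.
- flag_piston_hinge (a point): Middle of the hinge pin of the flag beside the light-grey piston, 120 mm above the bench; axes as the stand's, the pin lies along y, 10 mm thick. It is stiff: about 0.05 N m, under 1 N at the flag's free edge, so the flag stays where it is left.
- flag_piston (a joint): Angle (rad) of the flag beside the light-grey piston. 0: level towards the robot (stand -x), red up; 1.57: upright; 3.14: level on the far side, green up; both are stops. Plate 5.6 mm thick, y -30..30, 7 to 85 mm off the pin, about 50 g. Starts red up, at 0 to 0.3. A black tab in line with it, y -28..8, juts 45 mm past the pin: pressing the tab down raises the flag.
- flag_piston_edge (a point): Middle of that flag's free edge, 85 mm from the pin, moving with the flag.
- stand_plug: Inspection stand with the spark plug (mm): fixed. Origin on the bench top under the hinge; x points away from the robot's side, z up. Grey base 8 thick, x -50..50, y -43..113; white pad for the part centred at y 78, top z 11. One dark upright at y 34..42, x -13..13, up to z 132, with arms x -46..46 at z 107..117 and two rubber rest pegs at x -40 and 40, y 20..38, just under the flag. The side at -y is open.
- flag_plug_hinge (a point): Middle of the hinge pin of the flag beside the spark plug, 120 mm above the bench; axes as the stand's, the pin lies along y, 10 mm thick. It is stiff: about 0.05 N m, under 1 N at the flag's free edge, so the flag stays where it is left.
- flag_plug (a joint): Angle (rad) of the flag beside the spark plug. 0: level towards the robot (stand -x), red up; 1.57: upright; 3.14: level on the far side, green up; both are stops. Plate 5.6 mm thick, y -30..30, 7 to 85 mm off the pin, about 50 g. Starts red up, at 0 to 0.3. A black tab in line with it, y -28..8, juts 45 mm past the pin: pressing the tab down raises the flag.
- flag_plug_edge (a point): Middle of that flag's free edge, 85 mm from the pin, moving with the flag.
- stand_ring: Inspection stand with the black rubber ring (mm): fixed. Origin on the bench top under the hinge; x points away from the robot's side, z up. Grey base 8 thick, x -50..50, y -43..113; white pad for the part centred at y 78, top z 11. One dark upright at y 34..42, x -13..13, up to z 132, with arms x -46..46 at z 107..117 and two rubber rest pegs at x -40 and 40, y 20..38, just under the flag. The side at -y is open.
- flag_ring_hinge (a point): Middle of the hinge pin of the flag beside the black rubber ring, 120 mm above the bench; axes as the stand's, the pin lies along y, 10 mm thick. It is stiff: about 0.05 N m, under 1 N at the flag's free edge, so the flag stays where it is left.
- flag_ring (a joint): Angle (rad) of the flag beside the black rubber ring. 0: level towards the robot (stand -x), red up; 1.57: upright; 3.14: level on the far side, green up; both are stops. Plate 5.6 mm thick, y -30..30, 7 to 85 mm off the pin, about 50 g. Starts red up, at 0 to 0.3. A black tab in line with it, y -28..8, juts 45 mm past the pin: pressing the tab down raises the flag.
- flag_ring_edge (a point): Middle of that flag's free edge, 85 mm from the pin, moving with the flag.
- piston: Light-grey engine piston, 55 mm across, 54 mm high, standing loose on the white pad of its stand. Origin: centre of its underside.
- spark_plug: Used spark plug with white insulator, 77 mm long, 23 mm high, lying loose on the pad of its stand. Origin: its underside, near the middle; it lies along its own y.
- rubber_ring: Black rubber ring, 34 mm across, 14 mm high, lying loose on the pad of its stand. Origin: centre of its underside.
- pliers: Red-handled pliers, 206 mm long, 13 mm high, lying loose on the bench in front of the stands. Origin: centre of the underside.
- driver: Orange-handled screwdriver, 206 mm long, 31 mm high, lying loose on the bench in front of the stands. Origin: centre of the underside.

How it is judged (in metres and radians):
At the end, for the whole second after the job is handed in: The flags beside the piston and the spark plug lie over on the far side, green up, within 0.24 rad of level (joint over 2.9) and still; the rubber ring's flag is still red side up (joint under 0.5); the parts, the pliers and the screwdriver are within 20 mm of where they stood (value of joint each of flag_piston, flag_plug above 2.9 rad and value of joint flag_ring below 0.5 rad and distance of each of piston, spark_plug, rubber_ring, pliers, driver from where it was at the start of the episode below 0.02 m and not (velocity of joint flag_piston above 0.1 rad/s) and not (velocity of joint flag_piston below -0.1 rad/s) and not (velocity of joint flag_plug above 0.1 rad/s) and not (velocity of joint flag_plug below -0.1 rad/s) and not (velocity of joint flag_ring above 0.1 rad/s) and not (velocity of joint flag_ring below -0.1 rad/s)); the robot touches nothing.
It fails at once if the piston, the spark plug or the rubber ring is pushed away, knocked over or lifted (distance of any of piston, spark_plug, rubber_ring from where it was at the start of the episode above 0.025 m).
It fails at once if the pliers or the screwdriver is pushed away or lifted (distance of any of pliers, driver from where it was at the start of the episode above 0.025 m).
It fails at once if the rubber ring's flag is raised (value of joint flag_ring above 0.6 rad).
It fails at once if a flag or its stand is pinched or forced (over 30 N from the fingers) (contact force between the fingers and stand_piston above 30 N or contact force between the fingers and stand_plug above 30 N or contact force between the fingers and stand_ring above 30 N).
It also fails if it takes over 58 s, if anything falls off the work surface, if the arm or the gripper's body presses on something with over 40 N, if the wrist force passes 120 N, or if a joint passes its speed limit or range.

ROBOT

A 6-joint arm with a two-finger parallel gripper is mounted at the origin on a cart in front of the work surface, level with it; the furniture and walls round the work are solid. World frame = base frame: x ahead of the robot, y to its left, z up, the work surface at z = 0. Lengths are in mm, angles in rad, forces in N, time in s.
With the tool pointing down it reaches from about 350 to 875 mm from the base axis. Payload 4.2 kg.
Tool frame: the origin (TCP) lies at the very end of the fingers, on their centre line; the grasp point (between the pads) lies 19 mm behind it (arm.grip_depth is the z of the grasp point in the tool frame, in mm); z points along the fingers, y is the line along which they close (so a half turn about z gives the same grasp; the last joint's range is limited). The gripper opens to 87 mm and grips with 3 to 60 N. Pads are 19 mm wide; open, the fingers measure 117 mm over their backs; the gripper's body (75 mm by 190 mm) begins 51 mm behind the grasp point.
Start: joints at [-0.844, 0.385, 0.008, 0, -1.194, -0.259], TCP at [281.838, -557.823, 222.55] pointing down, gripper open.
Joint ranges: [-3.14, 3.14], [-1.21, 2.06], [-1.07, 1.41], [-3.16, 2.05], [-2.99, -0.16], [-3.1, 3.1]. Speed limits (rad/s): [2.79, 2.79, 3.14, 3.14, 3.14, 3.14].

INTERFACE

Orientations are given as a unit quaternion [x, y, z, w].
In Python, from plant import arm, get_image, camera_info gives the robot as it stands. The module is installed in compiled form; this text tells all that it offers.
- The arm moves only by the tool play_rows, never from a script. Its argument "steps" is a list that holds one entry, the list of rows, each a list of 5 numbers: the opening in per cent of the stroke, from 0 (shut) to 100 (fully open), then the shift along the tool's x, y, z in mm, then the turn about the tool's z in units of 10 degrees (1.0 is 10 degrees). In form: [[[hand, dx, dy, dz, spin], ...]]. A call has 1 to 20 rows; each row shifts and turns the commanded pose from where the row before left it, along the tool's axes as they then stand; what a row does not reach is not made up. A row lasts 1/8 s, in which the tool goes at most 62.5 mm and 10.7 degrees, less where a joint would pass 70% of its speed; a pose out of reach is approached as far as the arm can. A call with a gripper value outside its range is refused whole. The fingers move at their own pace and stop on an object; the grip force is fixed at half the most. Time passes only in rows, so rows that do not move let the fingers close. It gives the time, the measured TCP pose, the force, the opening and the grip force at its end, in the units of the state.
- arm.observe(): the state, without advancing time (a new reading comes with each control period).
- get_image(name): name is "scene" or "top" or "wrist"; returns the picture (420x560x3 uint8, blue, green, red); there is no depth.
- camera_info(name): a dict with "fov_y" (degrees; the focal length in pixels is half the picture's height over the tangent of half this angle, whatever the lens; pixels are square), "cx", "cy" (the principal point, pixels), "k1" (the pictures are not rectified: a ray, as slopes to the right and down, at radius r is drawn at 1 + k1 r^2 times it, then the intrinsics apply), "world_from_camera" (4x4, takes a point from camera to world coordinates); the wrist camera has in their place "mount" (4x4, takes a point from camera to tool coordinates, whose origin is the TCP and whose axes are the flange's). Camera axes: x right, y up, looking along -z (the intrinsics and any distortion apply to the point x, -y, -z); pixel columns grow to the right and rows downward; lengths in mm; the calibration is good to about 2 mm. A picture is of the moment at which its call begins: read the wrist's pose just before it. camera_info takes no time and is no camera call.
- arm.hand_in(): hands the job in; it is judged then, once.
The state is a dict: "time": time; "joint_pos": joint angles; "qd": joint speeds; "joint_torque": joint torques, N m; "position": TCP position; "ee_rot": TCP orientation; "wrist_force": force on the tool from outside, world axes, zero at the start; "torque": the same for the moment, N m; "width": opening from 0.0 (shut) to 1.0 (fully open); "grasp_force": force on a finger pad.
Only numpy, scipy, OpenCV 4.12 (cv2) and the standard library are available. Lean on these libraries where they do the work, as an engineer would, in place of code of your own. Each camera call takes 0.05 s, during which the arm holds its last target. There are 200 camera calls.

## Working session

There is one attempt and no reset: what is moved stays moved. The work goes in short steps, Python scripts to look and compute and a tool call to move; the robot and the scene stay as the last step left them, time stands still between calls to the robot, and variables do not carry over. Pictures are saved under pics/ and viewed, at most 10 in all, crops included, and the job is handed in when it is done.

Besides the shell and the picture viewer there is one more tool, called after ">>>" as name(argument=value, ...) on one line, values as JSON. play_rows: Moves the arm, as the interface text tells. Its arguments: {"type":"object","properties":{"steps":{"type":"array"}},"required":["steps"]}

```bash
mkdir -p pics; python3 - <<'E'
from plant import arm,get_image,camera_info
import cv2,numpy as np
np.set_printoptions(precision=4,suppress=True)
s=arm.observe();print(s['time'],s['position'],s['ee_rot'],s['width'])
for n in("scene","top"):
    cv2.imwrite(f"pics/{n}0.png",cv2.resize(get_image(n),(800,600),interpolation=cv2.INTER_CUBIC))
for n in("scene","top","wrist"):print(n,camera_info(n))
E
```

```text
0.0 [ 281.5751 -557.2917  221.4681] [-0.2317  0.9728  0.0011 -0.0003] 0.9974698293993441
scene {'fov_y': 49.43722932534518, 'cx': 281.7268496125667, 'cy': 213.80190110903962, 'k1': -0.022845293147181773, 'world_from_camera': array([[  -0.6649,    0.4359,   -0.6066, -156.4481],
       [  -0.7469,   -0.3822,    0.5441,  588.6102],
       [   0.0053,    0.8148,    0.5797,  733.1905],
       [   0.    ,    0.    ,    0.    ,    1.    ]])}
top {'fov_y': 49.16555340420468, 'cx': 282.47645728188195, 'cy': 214.51241274538668, 'k1': -0.09722266495507999, 'world_from_camera': array([[  -0.0202,    0.9945,   -0.1027,  418.452 ],
       [  -0.9995,   -0.0177,    0.0258,   18.3309],
       [   0.0239,    0.1032,    0.9944, 1110.935 ],
       [   0.    ,    0.    ,    0.    ,    1.    ]])}
wrist {'fov_y': 60.84934573804751, 'cx': 273.81605136134914, 'cy': 206.28398968279285, 'k1': -0.09016187650360358, 'mount': array([[   0.0008,    0.9598,    0.2808,   77.4795],
       [   1.    ,   -0.0007,   -0.0003,   -1.2612],
       [  -0.0001,    0.2808,   -0.9598, -162.4913],
       [   0.    ,    0.    ,    0.    ,    1.    ]])}
```

View pics/top0.png

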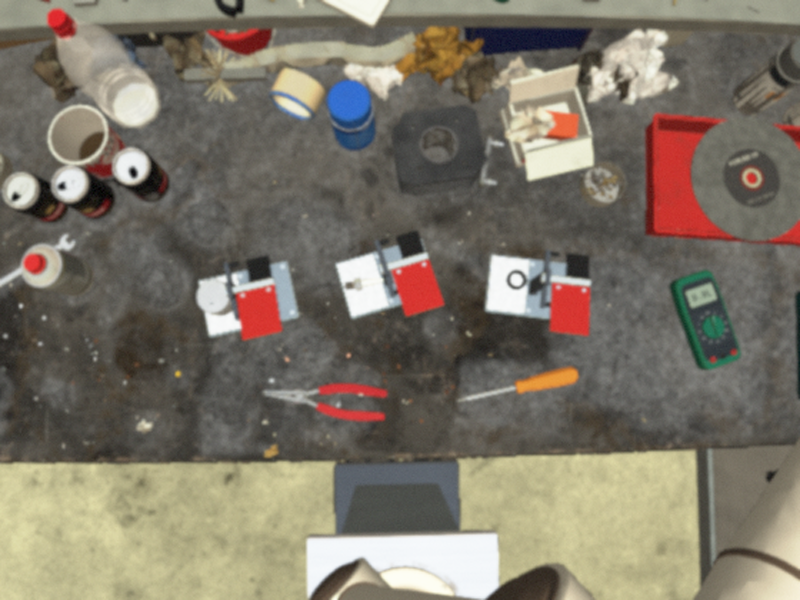

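View pics/scene0.png

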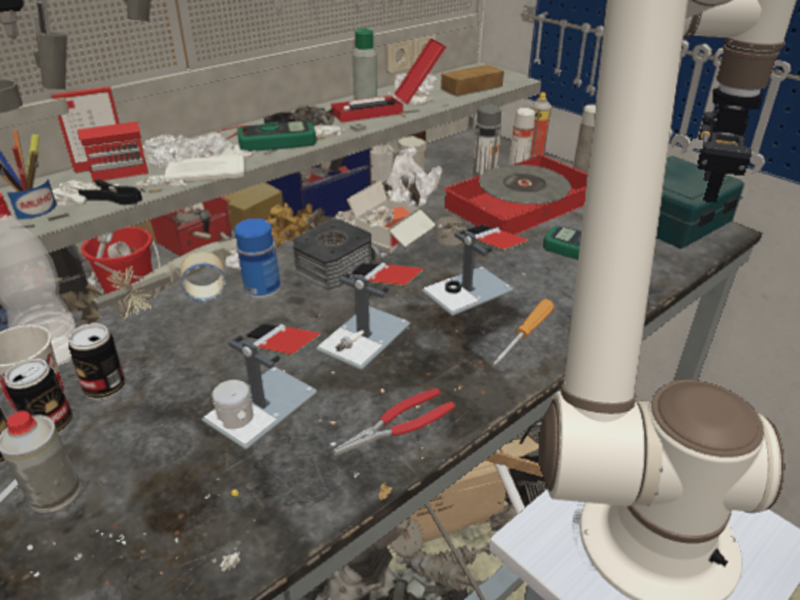

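```bash
python3 - <<'E'
from plant import get_image
import cv2
im=get_image("top");cv2.imwrite("pics/top.png",im)
cv2.imwrite("pics/crop1.png",cv2.resize(im[155:245,130:320],None,fx=4.2,fy=4.2,interpolation=cv2.INTER_CUBIC))
E
```

```text
(no output)
```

View pics/crop1.png

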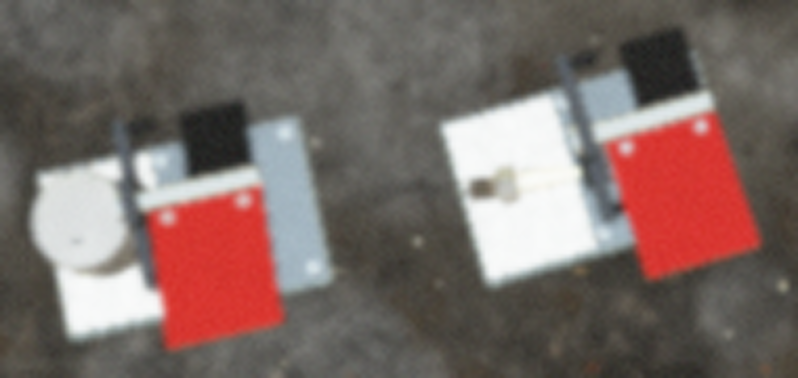

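```bash
cat > h.py <<'E'
from plant import arm,get_image,camera_info
import numpy as np
from scipy.optimize import least_squares
from scipy.spatial.transform import Rotation as R
np.set_printoptions(precision=3,suppress=True)
def proj(P,ci,T):
    P=np.atleast_2d(P); p=(P-T[:3,3])@T[:3,:3]
    s=np.c_[p[:,0],-p[:,1]]/-p[:,2:3]
    s=s*(1+ci['k1']*(s**2).sum(1,keepdims=True))
    f=210/np.tan(np.radians(ci['fov_y']/2))
    return s*f+[ci['cx'],ci['cy']]
def model(q,loc):
    x,y,yaw,th=q; out=[]
    for k,a,b in loc:
        if k=='b': p=[a,b,8]
        else: # flag: a = dist from pin toward plate (neg=tab), b=y ; red face
            p=[-a*np.cos(th)+2.8*np.sin(th),b,120+a*np.sin(th)+2.8*np.cos(th)]
        out.append(p)
    return R.from_euler('z',yaw).apply(np.array(out))+[x,y,0]
E
python3 - <<'E'
from h import *
ci=camera_info('top')
D={'piston':[('b',-50,113,68,340),('b',-50,-43,330,280),('b',50,-43,298,118),('b',50,113,38,172),('f',85,30,168,350),('f',85,-30,284,322),('f',-45,8,180,112),('f',-45,-28,243,100)],
'plug':[('b',50,113,440,124),('b',-50,113,488,285),('f',85,30,650,280),('f',85,-30,762,243),('f',-45,8,622,42),('f',-45,-28,682,28)]}
for n,d in D.items():
    loc=[e[:3] for e in d]; px=np.array([e[3:] for e in d])/4.2+[130,155]-.38
    r=least_squares(lambda q:(proj(model(q,loc),ci,ci['world_from_camera'])-px).ravel(),[550,100,0.2,.1])
    print(n,r.x,np.sqrt(np.diag(np.linalg.inv(r.jac.T@r.jac)))*.5);print(r.fun.reshape(-1,2))
E
```

```text
piston [558.149 218.854   0.199   0.291] [0.416 0.413 0.005 0.018]
[[ 0.109  0.181]
 [ 0.914  0.62 ]
 [ 0.306 -0.813]
 [-0.369  0.043]
 [-0.413 -0.202]
 [-0.159  0.356]
 [-0.598  0.199]
 [ 0.31  -0.419]]
plug [591.443 -17.318   0.269   0.255] [0.505 0.475 0.006 0.022]
[[ 0.07  -0.38 ]
 [ 0.043  0.613]
 [-0.218 -0.462]
 [ 0.19   0.37 ]
 [-0.663  0.498]
 [ 0.592 -0.628]]
```

```bash
cat >> h.py <<'E'
S={'piston':(558.1,218.9,.199),'plug':(591.4,-17.3,.269)}
def to(n,loc):
    "tool-frame shift and spin from measured pose to stand-local tip (x,y,z), tool x along stand -x"
    x,y,yaw=S[n]; s=arm.observe(); r=R.from_quat(s['ee_rot'])
    w=R.from_euler('z',yaw).apply(loc)+[x,y,0]
    T=R.from_matrix(np.c_[[-np.cos(yaw),-np.sin(yaw),0],[-np.sin(yaw),np.cos(yaw),0],[0,0,-1]])
    d=w-np.array(s['position'])
    print(n,'t',round(s['time'],2),'shift now',r.inv().apply(d),'after spin',T.inv().apply(d),'rotvec10deg',np.degrees((r.inv()*T).as_rotvec())/10,'local',R.from_euler('z',-yaw).apply(np.array(s['position'])-[x,y,0]),'F',np.array(s['wrist_force']))
E
python3 -c "
from h import *
to('plug',[35,-12,230])"
```

```text
plug t 0.15 shift now [-551.935  323.846   -7.821] after spin [-477.157  426.406   -8.289] rotvec10deg [ 0.009 -0.002  1.138] local [-442.157 -438.406  221.711] F [-0.374  0.219 -1.043]
```

>>> play_rows(steps=[[[0, 0, 0, -20, 0.5], [0, 0, 0, -20, 0.6], [0, 0, 0, -20, 0], [0, 0, 0, 0, 0]]])

```text
time: 0.65
position: [282.2, -558.4, 283.9]
ee_rot: [-0.138, 0.99, -0.001, 0.001]
wrist_force: [0.5, -0.4, 0.4]
width: 0.63
grasp_force: 0.0
```

```bash
python3 -c "
from h import *
to('plug',[35,-12,230])"
```

```text
plug t 0.65 shift now [-479.736  424.301   53.232] after spin [-476.868  427.436   53.913] rotvec10deg [-0.017  0.007  0.039] local [-441.868 -439.436  283.913] F [ 0.512 -0.392  0.434]
```

>>> play_rows(steps=[[[0, -30, 26.5, 0, 0], [0, -30, 26.5, 0, 0], [0, -30, 26.5, 0, 0], [0, -30, 26.5, 0, 0], [0, -30, 26.5, 0, 0], [0, -30, 26.5, 0, 0], [0, -30, 26.5, 0, 0], [0, -30, 26.5, 0, 0], [0, -30, 26.5, 0, 0], [0, -30, 26.5, 0, 0], [0, -30, 26.5, 0, 0], [0, -30, 26.5, 0, 0], [0, -30, 26.5, 0, 0], [0, -30, 26.5, 10, 0], [0, -30, 26.5, 20, 0], [0, -30, 26.5, 20, 0], [0, 0, 0, 0, 0], [0, 0, 0, 0, 0]]])

```text
time: 2.9
position: [627.8, -19.3, 231.7]
ee_rot: [-0.138, 0.99, -0.0, -0.001]
wrist_force: [-0.2, 0.3, 0.4]
width: 0.004
grasp_force: 0.0
```

```bash
python3 - <<'E'
from h import *
import cv2
to('plug',[35,-12,160])
s=arm.observe(); im=get_image('wrist'); ci=camera_info('wrist')
T=np.eye(4);T[:3,:3]=R.from_quat(s['ee_rot']).as_matrix();T[:3,3]=s['position']
T=T@ci['mount']
x,y,yaw=S['plug']
loc=[('f',85,30),('f',85,-30),('f',-45,8),('f',-45,-28),('f',-45,-28),('b',50,113),('b',-50,113),('b',-50,-43)]
for p in proj(model((x,y,yaw,.255),loc),ci,T): cv2.circle(im,tuple(int(v) for v in p),3,(255,0,255),1)
cv2.imwrite('pics/w1.png',cv2.resize(im,(800,600)))
E
```

```text
plug t 2.9 shift now [-0.58  -0.364 71.748] after spin [-0.46  -0.364 71.749] rotvec10deg [-0.   -0.01  0.04] local [ 34.54  -11.636 231.749] F [-0.19   0.325  0.38 ]
```

View pics/w1.png

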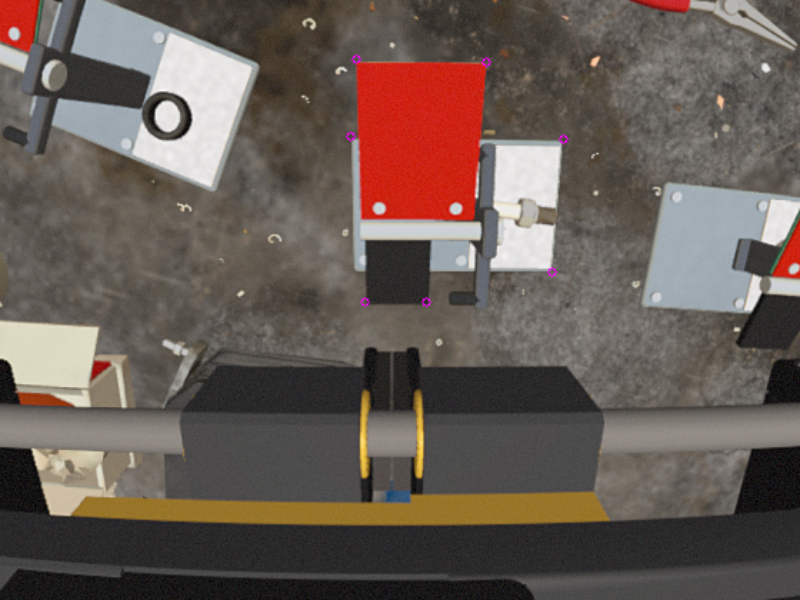

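The prediction matches the wrist picture: the plug flag is at (355–487, 60), its tab end is at y≈302, and the fingers are at (392, 360). I'll press the tab down.

>>> play_rows(steps=[[[0, 0, 0, 25, 0], [0, 0, 0, 25, 0], [0, 0, 0, 25, 0], [0, 0, 0, 20, 0], [0, 0, 0, 6, 0], [0, 0, 0, 6, 0], [0, 0, 0, 6, 0], [0, 0, 0, 6, 0], [0, 0, 0, 6, 0], [0, 0, 0, 6, 0], [0, 0, 0, 5, 0], [0, 0, 0, 4, 0], [0, 0, 0, 0, 0]]])

```text
time: 4.58
position: [628.0, -19.1, 91.8]
ee_rot: [-0.137, 0.991, 0.0, -0.0]
wrist_force: [-0.2, 0.8, -0.2]
width: 0.005
grasp_force: 0.3
```

```bash
python3 - <<'E'
from h import *
import cv2
to('plug',[35,-12,160])
im=get_image('scene')
cv2.imwrite('pics/s1.png',cv2.resize(im[140:290,180:400],(770,525)))
E
```

```text
plug t 4.58 shift now [ -0.097  -0.514 -68.172] after spin [ -0.153  -0.53  -68.172] rotvec10deg [ 0.001 -0.004  0.038] local [ 34.847 -11.47   91.828] F [-0.224  0.79  -0.198]
```

View pics/s1.png

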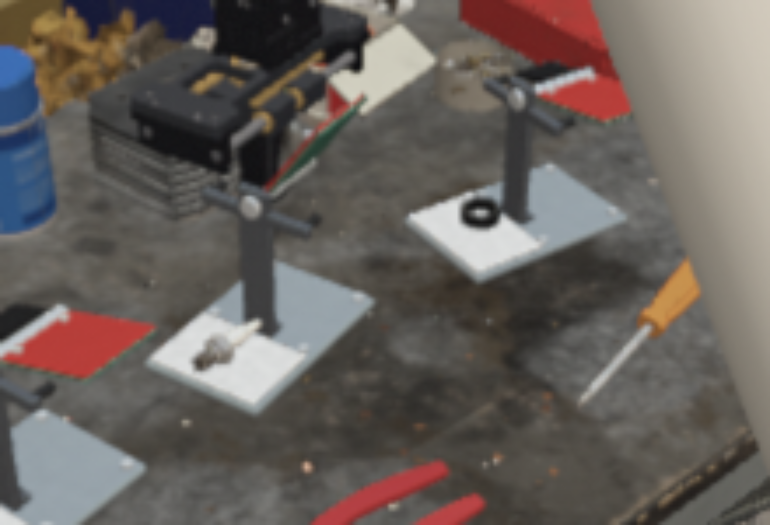

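>>> play_rows(steps=[[[0, 0, 0, -20, 0], [0, 0, 0, -40, 0], [0, 0, 0, -40, 0], [0, 0, 0, -40, 0], [0, 0, 0, -20, 0], [0, 30, 0, 0, 0], [0, 40, 0, 0, 0], [0, 40, 0, 0, 0], [0, 20, 0, 0, 0], [0, 0, 0, 0, 0], [0, 0, 0, 30, 0], [0, 0, 0, 40, 0], [0, 0, 0, 36, 0], [0, 0, 0, 0, 0]]])

```text
time: 6.38
position: [501.7, -54.6, 143.8]
ee_rot: [-0.137, 0.991, -0.0, -0.004]
wrist_force: [-0.4, 0.3, 0.8]
width: 0.003
grasp_force: 0.0
```

>>> play_rows(steps=[[[0, -15, 0, 0, 0], [0, -10, 0, 0, 0], [0, -10, 0, 0, 0], [0, -10, 0, 0, 0], [0, -10, 0, 0, 0], [0, -10, 0, 0, 0], [0, -10, 0, 0, 0], [0, -10, 0, 0, 0], [0, -10, 0, 0, 0], [0, -10, 0, 0, 0], [0, 0, 0, 0, 0]]])

```text
time: 7.75
position: [605.5, -25.6, 146.5]
ee_rot: [-0.138, 0.99, -0.0, 0.001]
wrist_force: [-0.9, 0.5, -0.5]
width: 0.006
grasp_force: 0.0
```

```bash
python3 -c "
from h import *
to('plug',[55,-12,126])"
```

```text
plug t 7.75 shift now [-43.541  -0.572  20.548] after spin [-43.58   -0.267  20.471] rotvec10deg [-0.001  0.01   0.041] local [ 11.42  -11.733 146.471] F [-0.858  0.547 -0.527]
```

>>> play_rows(steps=[[[0, -10, 0, 1, 0], [0, -10, 0, 1, 0], [0, -12, 0, 2, 0], [0, -12, 0, 3, 0], [0, 0, 0, 4, 0], [0, 0, 0, 4, 0], [0, 0, 0, 4, 0], [0, 0, 0, 2, 0], [0, 0, 0, 0, 0]]])

```text
time: 8.88
position: [646.1, -14.0, 125.3]
ee_rot: [-0.137, 0.991, 0.0, -0.0]
wrist_force: [0.5, -0.1, 0.2]
width: 0.005
grasp_force: 0.0
```

```bash
python3 -c "
from h import *
to('plug',[55,-12,126])"
```

```text
plug t 8.88 shift now [-1.413 -0.624 -0.668] after spin [-1.418 -0.615 -0.667] rotvec10deg [ 0.001 -0.005  0.038] local [ 53.582 -11.385 125.333] F [ 0.454 -0.065  0.222]
```

>>> play_rows(steps=[[[0, 0, 0, -25, 0], [0, 0, 0, -40, 0], [0, 0, 0, -40, 0], [0, 0, 0, -20, 0.4], [0, 0, 0, 0, 0]]])

```text
time: 9.5
position: [647.0, -13.9, 252.5]
ee_rot: [-0.103, 0.995, 0.0, 0.002]
wrist_force: [-0.7, 0.7, -0.6]
width: 0.011
grasp_force: 0.0
```

```bash
python3 - <<'E'
from h import *
import cv2
to('piston',[35,-12,250])
im=get_image('scene')
cv2.imwrite('pics/s2.png',cv2.resize(im[140:290,180:400],(770,525)))
E
```

```text
piston t 9.5 shift now [  4.349 233.841   2.455] after spin [  6.145 233.801   2.467] rotvec10deg [0.    0.022 0.044] local [  41.145 -245.801  252.467] F [-0.72   0.666 -0.611]
```

View pics/s2.png

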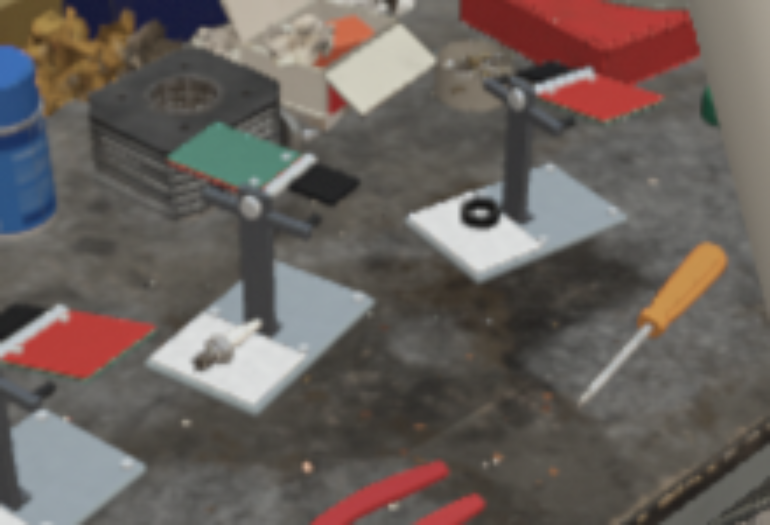

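The plug flag is over and shows green at (235, 155). The piston is next.

>>> play_rows(steps=[[[0, 4, 34, 0, 0], [0, 0, 40, 0, 0], [0, 0, 40, 0, 0], [0, 0, 40, 0, 0], [0, 0, 40, 0, 0], [0, 0, 40, 0, 0], [0, 0, 0, 0, 0], [0, 0, 0, 0, 0]]])

```text
time: 10.55
position: [594.2, 213.8, 249.1]
ee_rot: [-0.103, 0.995, -0.001, -0.001]
wrist_force: [-0.3, 0.2, -1.3]
width: 0.009
grasp_force: 0.0
```

```bash
python3 -c "
from h import *
to('piston',[35,-12,91])"
```

```text
piston t 10.55 shift now [ -1.089   0.268 158.049] after spin [ -0.651   0.117 158.052] rotvec10deg [-0.006 -0.016  0.044] local [ 34.349 -12.117 249.052] F [-0.286  0.156 -1.297]
```

>>> play_rows(steps=[[[0, -1, 0, 30, 0], [0, 0, 0, 30, 0], [0, 0, 0, 30, 0], [0, 0, 0, 24, 0], [0, 0, 0, 6, 0], [0, 0, 0, 6, 0], [0, 0, 0, 6, 0], [0, 0, 0, 6, 0], [0, 0, 0, 6, 0], [0, 0, 0, 6, 0], [0, 0, 0, 5, 0], [0, 0, 0, 3, 0], [0, 0, 0, 0, 0]]])

```text
time: 12.18
position: [595.6, 214.5, 92.0]
ee_rot: [-0.103, 0.995, -0.0, -0.0]
wrist_force: [0.7, -0.2, 0.8]
width: 0.004
grasp_force: 0.3
```

>>> play_rows(steps=[[[0, 0, 0, -20, 0], [0, 0, 0, -40, 0], [0, 0, 0, -40, 0], [0, 0, 0, -40, 0], [0, 0, 0, -20, 0], [0, 30, 0, 0, 0], [0, 40, 0, 0, 0], [0, 40, 0, 0, 0], [0, 20, 0, 0, 0], [0, 0, 0, 0, 0]]])

```text
time: 13.42
position: [467.1, 187.4, 252.8]
ee_rot: [-0.103, 0.995, 0.0, -0.0]
wrist_force: [0.1, 0.9, 0.7]
width: 0.002
grasp_force: 0.0
```

```bash
python3 - <<'E'
from h import *
import cv2
to('piston',[-95,-12,145])
im=get_image('scene')
cv2.imwrite('pics/s3.png',cv2.resize(im[170:320,130:350],(770,525)))
E
```

```text
piston t 13.43 shift now [ -0.45    0.825 107.783] after spin [ -0.408   0.863 107.783] rotvec10deg [ 0.002 -0.002  0.045] local [-95.408 -12.863 252.783] F [0.102 0.95  0.663]
```

View pics/s3.png

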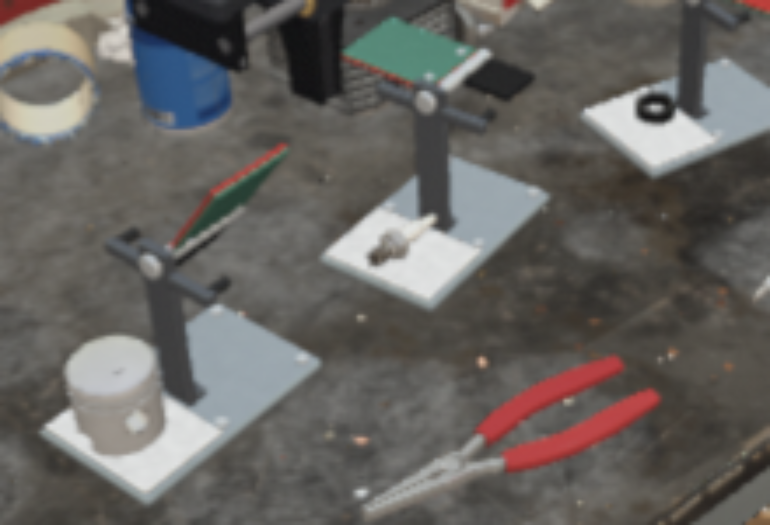

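The piston flag is raised to about 0.85 rad, with its edge near (240, 180). I'll do the same push-over.

>>> play_rows(steps=[[[0, 0, 0, 30, 0], [0, 0, 0, 40, 0], [0, 0, 0, 36, 0], [0, 0, 0, 0, 0], [0, -15, 0, 0, 0], [0, -10, 0, 0, 0], [0, -10, 0, 0, 0], [0, -10, 0, 0, 0], [0, -10, 0, 0, 0], [0, -10, 0, 0, 0], [0, -10, 0, 0, 0], [0, -10, 0, 0, 0], [0, -10, 0, 0, 0], [0, -10, 0, 0, 0], [0, 0, 0, 0, 0]]])

```text
time: 15.35
position: [572.6, 209.8, 146.6]
ee_rot: [-0.103, 0.995, 0.0, 0.001]
wrist_force: [0.9, 0.3, 0.2]
width: 0.008
grasp_force: 0.0
```

```bash
python3 -c "
from h import *
to('piston',[55,-12,126])"
```

```text
piston t 15.35 shift now [-42.545  -0.468  20.65 ] after spin [-42.585  -0.17   20.571] rotvec10deg [0.001 0.011 0.04 ] local [ 12.415 -11.83  146.571] F [0.859 0.301 0.157]
```

>>> play_rows(steps=[[[0, -10, 0, 1, 0], [0, -10, 0, 1, 0], [0, -12, 0, 2, 0], [0, -12, 0, 3, 0], [0, 0, 0, 4, 0], [0, 0, 0, 4, 0], [0, 0, 0, 4, 0], [0, 0, 0, 2, 0], [0, 0, 0, 0, 0]]])

```text
time: 16.48
position: [613.9, 218.3, 125.3]
ee_rot: [-0.103, 0.995, -0.0, -0.0]
wrist_force: [-0.7, 0.3, 0.0]
width: 0.006
grasp_force: 0.0
```

>>> play_rows(steps=[[[0, 0, 0, -25, 0], [0, 0, 0, -40, 0], [0, 0, 0, -40, 0], [0, 40, 0, -20, 0], [0, 60, 0, 0, 0], [0, 60, 0, 0, 0], [0, 0, 0, 0, 0], [0, 0, 0, 0, 0]]])

```text
time: 17.48
position: [458.0, 185.9, 251.4]
ee_rot: [-0.103, 0.995, 0.0, 0.001]
wrist_force: [0.0, -0.3, 0.4]
width: 0.007
grasp_force: 0.0
```

```bash
python3 - <<'E'
from h import *
import cv2
to('piston',[55,-12,126])
im=get_image('scene')[130:330,120:400]; t=get_image('top')[130:250,130:430]
cv2.imwrite('pics/f.png',np.vstack([cv2.resize(im,(420,300)),cv2.resize(t,(420,168))])[:, :] if 0 else np.vstack([cv2.resize(im,(560,400)),cv2.resize(t,(560,200))]))
E
```

```text
piston t 17.48 shift now [-159.407   -0.779  125.684] after spin [-159.646    0.518  125.383] rotvec10deg [0.004 0.011 0.043] local [-104.646  -12.518  251.383] F [ 0.002 -0.333  0.408]
```

View pics/f.png

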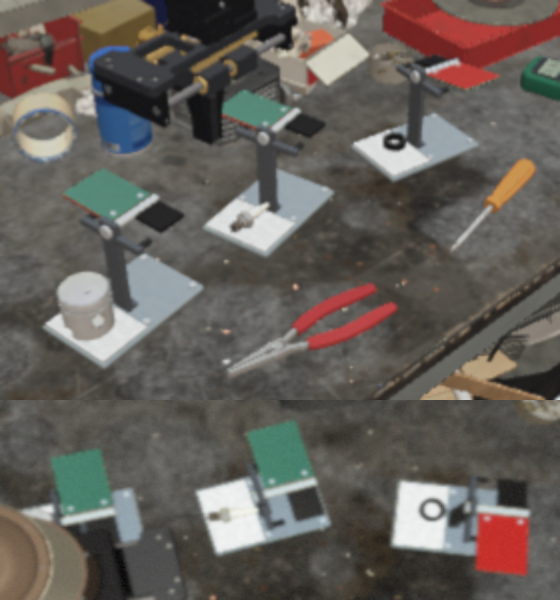

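The piston flag (110, 195) and plug flag (260, 110) lie green side up, and the ring flag (465, 72) is still red. The parts and tools are where they were, and the arm is clear. The last fingertip height leaves at most about 0.07 rad to level, so I'm handing in.

```bash
python3 -c "
from plant import arm
print(arm.hand_in())"
```

```text
the job is handed in; nothing more can be done
None
```

I handed the job in after 17.5 s. In the last pictures, the piston and spark plug flags lie over green side up, the ring's flag is still red, and no part or tool looks moved; the hand-in returned no verdict.

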